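Clean, close and pin a clamshell board-test jig

ROBOT

A 7-joint arm with a two-finger parallel gripper is mounted at the origin on the work surface. World frame = base frame: x ahead of the robot, y to its left, z up, the work surface at z = 0. Lengths are in m, angles in rad, forces in N, time in s.
With the tool pointing down it reaches from about 0.425 to 0.95 m from the base axis. Payload 4.7 kg.
Tool frame: the origin (TCP) lies at the very end of the fingers, on their centre line; the grasp point (between the pads) lies 19 mm behind it; z points along the fingers, y is the line along which they close (so a half turn about z gives the same grasp; the last joint's range is limited). The gripper opens to 85 mm and grips with 20 to 120 N. Pads are 22 mm wide; open, the fingers measure 114 mm over their backs; the gripper's body (76 mm by 85 mm) begins 54 mm behind the grasp point. The pads swing forward as they close: fully open they stand 13 mm farther back than shut.
Start: joints at [-1.181, 0.469, -0.049, 1.532, 0.024, 1.141, -0.082], TCP at [0.274, 0.617, 0.231] pointing down, gripper open.
Joint ranges: [-2.59, 2.59], [-0.33, 1.99], [-1.39, 1.29], [0.1, 2.45], [-1.04, 4.18], [0.21, 1.99], [-2.66, 2.66]. Speed limits (rad/s): [2.57, 2.57, 3.14, 3.14, 3.14, 3.14, 3.14].

INTERFACE

Orientations are given as a unit quaternion [w, x, y, z].
In Python, from workcell import state, snapshot, camera_model, close_job gives the robot as it stands.
- The arm moves only by the tool send_rows, never from a script. Its argument "targets" is a list that holds one entry, the list of rows, each a list of 7 numbers: the shift along the world's x, y, z in cm, then the turn, a rotation vector about the world's x, y, z in degrees, then the finger opening in cm, from 0 to 8.54. In form: [[[x, y, z, wx, wy, wz, hand], ...]]. A call has 1 to 20 rows; each row shifts and turns the commanded pose from where the row before left it; what a row does not reach is not made up. A row lasts 1/8 s, in which the tool goes at most 62.5 mm and 10.7 degrees, less where a joint would pass 70% of its speed; a pose out of reach is approached as far as the arm can. A call is refused whole if a number of a shift passes 6.25 or a number of a turn 10.7, either way. A call with a gripper value outside its range is refused whole. The fingers move at their own pace and stop on an object; the grip force is fixed at half the most. Time passes only in rows, so rows that do not move let the fingers close. It gives the time, the measured TCP pose, the force, the opening and the grip force at its end, in the units of the state.
- state(): the state, without advancing time (a new reading comes with each control period).
- snapshot(name): name is "side" or "top" or "wrist"; returns the picture (480x640x3 uint8, red, green, blue); there is no depth.
- camera_model(name): a dict with "intrinsics" (3x3 intrinsics, pixels), "R" (3x3) and "t" (3): a world point X has camera coordinates R X + t. Camera axes: x right, y down, z forward; pixel columns grow to the right and rows downward; lengths in m; the calibration is good to about 2 mm. A picture is of the moment at which its call begins: read the wrist's pose just before it. camera_model takes no time and is no camera call; for the wrist camera it gives the pose at the moment of the call.
- close_job(): hands the job in; it is judged then, once.
The state is a dict: "time_s": time; "joints": joint angles; "joint_velocities": joint speeds; "effort": joint torques, N m; "position": TCP position; "tool_rot": TCP orientation; "force": force on the tool from outside, world axes, zero at the start; "torque": the same for the moment, N m; "width": finger opening in m; "finger_force": force on a finger pad.
Only numpy, scipy, OpenCV 4.12 (cv2) and the standard library are available. Lean on these libraries where they do the work, as an engineer would, in place of code of your own. Each camera call takes 0.05 s, during which the arm holds its last target. There are 200 camera calls.

TASK

With the board-test jig still open, give it a spray of cleaner: press the nozzle cap of the can beside it fully down and let it come all the way back up. Then swing the jig's lid shut without slamming it, take the lock pin with the plain round handle (not the T-handled spare) from the wooden rest and push it through the lid's hole into the base until its collar bears on the lid. The lid is sprung and rises if left alone, so finish while still pressing the pin down, holding the lid fully shut; leave everything else where it is.

Things in the scene. Friction and masses are not known exactly. Their poses are not given: they have to be found in the camera images.
- jig: Fixed black clamshell jig base, 160 (x) x 110 (y) x 42 mm high; origin at the centre of its underside on the table, z up, x from the free (front) end towards the hinge. A green circuit board lies sunk in it. A round vertical hole for the lock pin, 9.5 mm in diameter and 38 mm deep, opens in its top 60 mm from the origin towards -x.
- jig_hole (a point): Centre of the mouth of the pin hole in the top face of the jig base, 42 mm above the table. Fixed.
- hinge (a point): Middle of the lid's hinge axis at the far (+x) end of the jig, 72 mm from the jig's origin, 44 mm above the table; its y axis is the hinge axis. Fixed. The lid is an aluminium frame, 96 mm wide, 10 mm thick, 0.28 kg, reaching from 4 to 154 mm from this axis, with a window 69 mm wide from 36 to 107 mm.
- lid (a joint): Lid angle in rad: 0 fully shut and level, grows as the front end rises (1.57 upright); starts at 0.9 to 1.35. Stiff hinge: the lid stays where it is left (0.25 N m of friction), but springs lift it to about 0.03 rad once pressed shut and let go. Holding it shut takes about 8 N downward at its pin hole. When shut its underside is level with the hinge axis, its upper face 54 mm above the table.
- lid_hole (a point): Centre of the lid's pin hole on its upper (outer) face, 132 mm from the hinge axis and 10 mm off the underside; moves with the lid; its z axis is the outward normal of the lid. The hole is 11 mm in diameter, widened by a 2 mm chamfer at the top, and lies over the base's hole when the lid is shut.
- cap (a joint): Travel of the can's nozzle cap in m: 0 up, 0.005 fully down (stop). Springs back; needs 2.4 N to start and 5.4 N to reach the bottom.
- cap_top (a point): Centre of the top face of the white nozzle cap, 24 mm in diameter, 176 mm above the table when up. The cap sits on an upright aluminium spray can, 52 mm in diameter, fixed in a round foot of 72 mm beside the jig on its +y side. Moves with the cap.
- rest: Fixed wooden pin rest 60 (x) x 130 (y) x 50 mm high, origin at the centre of its underside, with two holes 80 mm apart along its y axis; the lock pin and the spare pin stand in them, either way round.
- pin_grip (a point): Centre of the lock pin's handle, a black cylinder 18 mm in diameter and 46 mm long, 71 mm above the pin's tip; z axis up along the pin. Under the handle a steel collar (24 mm in diameter, 4 mm thick), then a steel shaft 8 mm in diameter, 44 mm long, tip tapered. Loose, about 60 g; lifts straight up out of the rest, on which its collar lies. Fully home this point is 81 mm above the table.
- pin_tip (a point): End of the lock pin's shaft, on its axis; 10 mm above the table when the pin is fully home with the lid shut.
- spare: Spare pin in the other hole of the rest: same steel shaft and collar, but a black T-handle, a bar 44 mm long, 10 mm wide and 12 mm high; 76 mm tall in all, origin at the tip. Loose; leave alone.
- spool: Solder spool, 54 mm in diameter, 40 mm high, origin under its centre. Loose; leave alone.
- tape: Roll of paper tape lying flat, 80 mm in diameter, 19 mm high, origin under its centre. Loose; leave alone.
- driver: Screwdriver with black handle lying near the robot, origin under its middle. Loose; leave alone.
- jar: Glass jar with a steel cap, 56 mm in diameter, 75 mm high, origin under its centre. Loose; leave alone.
- meter: Grey hand multimeter lying flat, 150 x 75 x 40 mm, origin under its centre. Loose; leave alone.

How it is judged:
On the way, in this order (a step that is already met when the one before it is completed fails the run):
1. the nozzle cap is pressed fully down while the lid is open (value of joint cap above 0.004 m and value of joint lid above 0.6 rad), for 0.05 s.
2. the nozzle cap is let back up, the lid still open (value of joint cap below 0.001 m and value of joint lid above 0.6 rad), for 0.05 s.
3. the lid is swung shut (down on its spring plungers), the pin not yet in the base (value of joint lid below 0.08 rad and (horizontal distance between pin_tip and jig_hole above 0.015 m or height (world z) of pin_tip above 0.042 m)), for 0.1 s.
4. the lock pin is through the lid and down in the base's hole, its collar pressing the lid shut (value of joint lid below 0.012 rad and z of pin_tip in the frame of jig below 0.0125 m and horizontal distance between pin_tip and jig_hole below 0.004 m and contact force between pin and lid above 2 N), for 0.2 s.
At the end, for the whole second after the job is handed in: Lid fully shut (under 0.012 rad), pressed by the lock pin: pin tip in the base hole (within 4 mm of its axis, under 12.5 mm above the jig's underside), collar on the lid with over 2 N, the robot bearing on the pin, the can's cap up (all of step 4 and contact force between any of the fingers, the arm and pin above 1 N and value of joint cap below 0.001 m); the arm keeps its last pose, push and grip.
It fails at once if the cap is pressed with the jig no longer open (value of joint cap above 0.003 m and value of joint lid below 0.5 rad).
It fails at once if the lid is slammed (faster than 3 rad/s) (velocity of joint lid below -3 rad/s).
It fails at once if the spare pin, solder spool, tape roll, screwdriver, jar or multimeter is moved more than 25 mm (distance of any of spare, spool, tape, driver, jar, meter from where it was at the start of the episode above 0.025 m).
It also fails if it takes over 72 s, if anything falls off the work surface, if the arm or the gripper's body presses on something with over 40 N, if the wrist force passes 120 N, or if a joint passes its speed limit or range.

## Working session

There is one attempt and no reset: what is moved stays moved. The work goes in short steps, Python scripts to look and compute and a tool call to move; the robot and the scene stay as the last step left them, time stands still between calls to the robot, and variables do not carry over. Pictures are saved under pics/ and viewed, at most 10 in all, crops included, and the job is handed in when it is done.

Besides the shell and the picture viewer there is one more tool, called as name(argument=value, ...) on one line, values as JSON. send_rows: Moves the arm, as the interface text tells. Its arguments: {"type":"object","properties":{"targets":{"type":"array","items":{"type":"array","items":{"type":"array","items":{"type":"number"}}}}},"required":["targets"]}

```bash
mkdir -p pics; cat > h.py <<'E'
import numpy as np, cv2
from workcell import state, snapshot, camera_model, close_job
def save(n,f):
    im=snapshot(n); cv2.imwrite('pics/'+f,im[:,:,::-1]); return im
def ray(m,uv):
    K=np.array(m['intrinsics']);R=np.array(m['R']);t=np.array(m['t'])
    d=R.T@np.linalg.inv(K)@np.array([uv[0],uv[1],1.]); return -R.T@t,d/np.linalg.norm(d)
def atz(m,uv,z):
    c,d=ray(m,uv); return c+d*(z-c[2])/d[2]
def tri(obs):
    A=0;b=0
    for m,uv in obs:
        c,d=ray(m,uv);P=np.eye(3)-np.outer(d,d);A=A+P;b=b+P@c
    return np.linalg.solve(A,b)
def proj(m,X):
    p=np.array(m['intrinsics'])@(np.array(m['R'])@np.array(X)+np.array(m['t']));return p[:2]/p[2]
E
python3 - <<'E'
from h import *
import json
s=state();print({k:np.round(v,3).tolist() for k,v in s.items()})
for n in('top','side','wrist'):
    m=camera_model(n);print(n,np.round(m['intrinsics'],1).tolist(),np.round(m['R'],3).tolist(),np.round(m['t'],3).tolist())
save('top','top0.png');save('side','side0.png')
E
```

```text
{'time_s': 0.0, 'joints': [-1.181, 0.469, -0.049, 1.534, 0.024, 1.141, -0.082], 'joint_velocities': [-0.0, -0.0, -0.001, 0.001, -0.001, -0.002, 0.001], 'effort': [0.001, -51.031, -0.046, -23.772, 0.011, 0.007, 0.0], 'position': [0.274, 0.616, 0.23], 'tool_rot': [-0.0, 0.208, 0.978, -0.001], 'force': [0.041, 0.077, 0.838], 'torque': [0.011, -0.062, 0.037], 'finger_force': 0.0, 'width': 0.085}
top [[461.8, 0.0, 320.8], [0.0, 461.8, 234.6], [0.0, 0.0, 1.0]] [[0.045, -0.999, 0.001], [-0.978, -0.044, -0.204], [0.203, 0.008, -0.979]] [-0.072, 0.576, 1.102]
side [[450.6, 0.0, 319.5], [0.0, 450.6, 240.4], [0.0, 0.0, 1.0]] [[0.998, -0.054, -0.014], [-0.042, -0.572, -0.819], [0.036, 0.818, -0.574]] [-0.572, 0.124, 1.109]
wrist [[416.8, 0.0, 311.2], [0.0, 416.8, 238.9], [0.0, 0.0, 1.0]] [[0.407, 0.914, -0.003], [0.882, -0.392, 0.261], [0.237, -0.108, -0.965]] [-0.674, -0.034, 0.379]
```

View pics/top0.png

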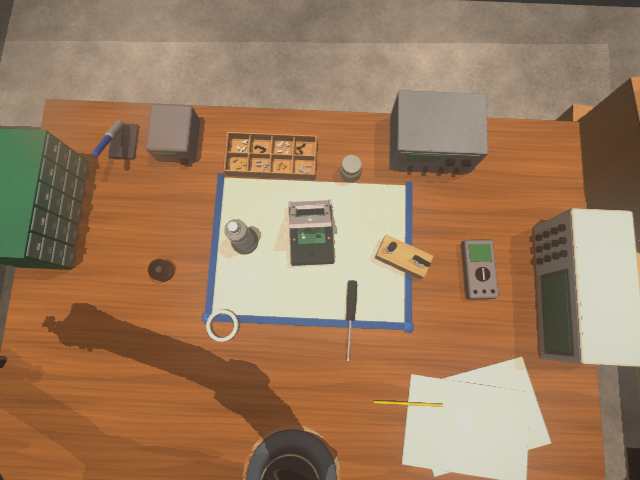

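View pics/side0.png

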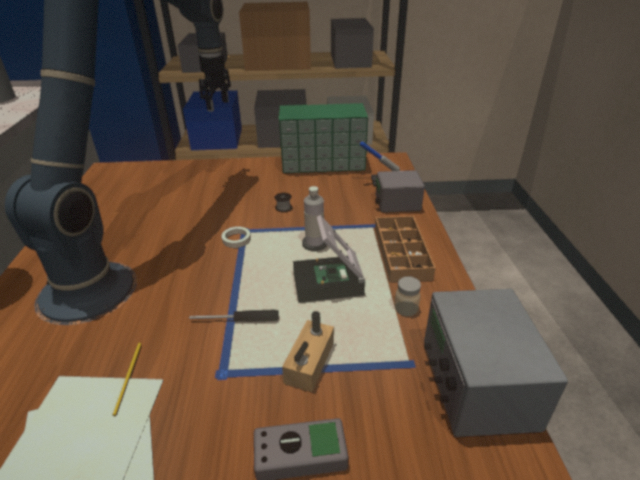

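The top view shows the cap at about (234,226), the jig at (312,235) with its lid open, the plain pin at (391,246) and the T spare at (421,262). In the side view they are at about cap (314,190), pin (316,317) and spare (301,352). Next I'll zoom in on both.

```bash
python3 - <<'E'
from h import *
t=cv2.imread('pics/top0.png');s=cv2.imread('pics/side0.png')
def c(im,x,y,w,h,k): return cv2.resize(im[y:y+h,x:x+w],None,fx=k,fy=k,interpolation=cv2.INTER_CUBIC)
a=c(t,215,190,225,95,3.5)   # 787x332
b=c(s,280,180,100,65,4); d=c(s,280,305,95,65,4)
o=np.zeros((600,800,3),np.uint8);o[:a.shape[0],:a.shape[1]]=a
o[335:595,:400]=b;o[335:595,405:785]=d
cv2.imwrite('pics/c1.png',o)
mt=camera_model('top');ms=camera_model('side')
for n,u,v in(('cap',(234,226),(314,190)),('pintop',(391,246),(316,317))):print(n,tri([(mt,u),(ms,v)]).round(3))
E
```

```text
cap [0.568 0.151 0.173]
pintop [ 0.554 -0.218  0.088]
```

View pics/c1.png

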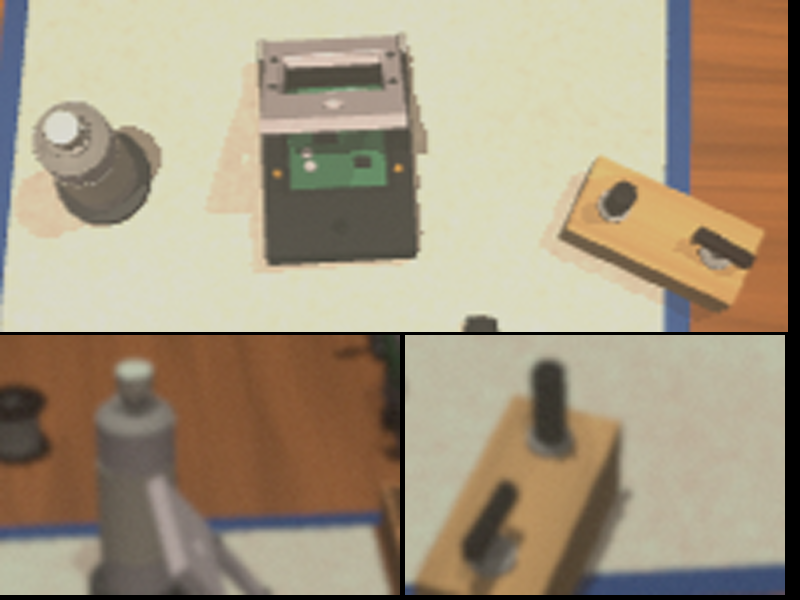

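The crop puts the cap top at (232.4,226.3) in top and (313.8,188.2) in side. The plain pin's handle top is at (393.3,244.3) and (315.8,312.8). The jig hole in the base is at (312.1,254.6) and the lid hole at (310.7,219.7).

```bash
python3 - <<'E'
from h import *
mt=camera_model('top');ms=camera_model('side')
T=lambda x,y:(215+x/3.5,190+y/3.5)
print('cap',tri([(mt,(232.4,226.3)),(ms,(313.75,188.2))]).round(4),atz(mt,(232.4,226.3),.176).round(4))
print('pintop',tri([(mt,(393.3,244.3)),(ms,(315.75,312.75))]).round(4),atz(mt,(393.3,244.3),.098+.046-.0).round(3))
print('collar',tri([(mt,T(613,208)),(ms,(316,332))]).round(4))
print('hole',atz(mt,T(340,226),.042).round(4))
for p in((262,135),(267,258),(412,130),(417,250)):print('jig',atz(mt,T(*p),.042).round(4))
for p in((598,157),(763,230),(562,232),(728,305)):print('rest',atz(mt,T(*p),.05).round(4))
hole=atz(mt,T(340,226),.042)
for th in(.9,1,1.1,1.2,1.3):
  h=hole+[.132,0,.002];p=h+.132*np.array([-np.cos(th),0,np.sin(th)])+.01*np.array([np.sin(th),0,np.cos(th)])
  print(th,(proj(mt,p)-[215,190])*3.5,p.round(3))
E
```

```text
cap [0.5668 0.1544 0.1769] [0.5647 0.1543 0.176 ]
pintop [ 0.5545 -0.2213  0.1031] [ 0.546 -0.215  0.144]
collar [ 0.5527 -0.2216  0.049 ]
hole [ 0.5298 -0.0259  0.042 ]
jig [0.5945 0.0343 0.042 ]
jig [0.5042 0.0254 0.042 ]
jig [ 0.6033 -0.0751  0.042 ]
jig [ 0.5149 -0.0822  0.042 ]
rest [ 0.5875 -0.2103  0.05  ]
rest [ 0.5394 -0.3295  0.05  ]
rest [ 0.5314 -0.1854  0.05  ]
rest [ 0.4842 -0.3044  0.05  ]
0.9 [341.413554   112.75969176] [ 0.588 -0.026  0.154]
1 [342.08051818  93.68736706] [ 0.599 -0.026  0.16 ]
1.1 [342.82618632  73.97899818] [ 0.611 -0.026  0.166]
1.2 [343.64107761  53.89798569] [ 0.623 -0.026  0.171]
1.3 [344.51438496  33.71760212] [ 0.636 -0.026  0.174]
```

send_rows(targets=[[[2.9,-4.6,0,0,0,0,0],[2.9,-4.6,0,0,0,0,0],[2.9,-4.6,0,0,0,0,0],[2.9,-4.6,0,0,0,0,0],[2.9,-4.6,0,0,0,0,0],[2.9,-4.6,0,0,0,0,0],[2.9,-4.6,0,0,0,0,0],[2.9,-4.6,0,0,0,0,0],[2.9,-4.6,0,0,0,0,0],[3.1,-4.8,0,0,0,0,0],[0,0,-2,0,0,0,0],[0,0,0,0,0,0,0],[0,0,0,0,0,0,0]]])

```text
time_s: 1.72
position: [0.5662, 0.1558, 0.2115]
tool_rot: [-0.0, 0.207, 0.978, 0.0]
force: [0.3, 0.9, -0.2]
width: 0.0002
finger_force: 0.0
```

```bash
python3 - <<'E'
from h import *
s=state();print({k:np.round(s[k],4).tolist() for k in('time_s','position','tool_rot','force','width')})
m=camera_model('wrist');print(-np.array(m['R']).T@m['t'],proj(m,[.5668,.1544,.1769]),proj(m,[.53,-.026,.042]))
save('wrist','w1.png')
E
```

```text
{'time_s': 1.725, 'position': [0.5662, 0.1558, 0.2115], 'tool_rot': [-0.0001, 0.207, 0.9783, 0.0002], 'force': [0.3117, 0.8668, -0.1782], 'width': 0.0002}
[0.50622565 0.18235415 0.35417538] [308.98921837 279.26650661] [ 82.17947608 265.71855626]
```

View pics/w1.png

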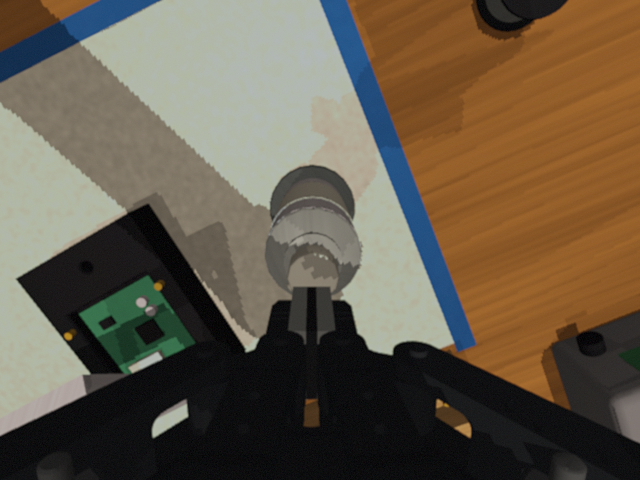

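The wrist view shows the cap at about (313,270), centred under the fingertips at (311,290), and the base hole at (86.5,267). Pressing now.

send_rows(targets=[[[0,-0.1,-2,0,0,0,0],[0,0,-1,0,0,0,0],[0,0,-0.4,0,0,0,0],[0,0,-0.4,0,0,0,0],[0,0,-0.3,0,0,0,0],[0,0,0,0,0,0,0],[0,0,0,0,0,0,0]]])

```text
time_s: 2.65
position: [0.5665, 0.1542, 0.1713]
tool_rot: [0.0, 0.208, 0.978, 0.001]
force: [-2.3, 0.5, 4.5]
width: 0.0003
finger_force: 2.6
```

send_rows(targets=[[[0,0,-0.3,0,0,0,0],[0,0,0,0,0,0,0],[0,0,0,0,0,0,0]]])

```text
time_s: 3.02
position: [0.5666, 0.1542, 0.1709]
tool_rot: [0.0, 0.208, 0.978, 0.001]
force: [-7.5, -1.1, 19.4]
width: -0.0
finger_force: 9.7
```

The cap reached its stop at 19 N. Now I'll release it, move up and over behind the lid, and work out the closing arc.

send_rows(targets=[[[0,0,0.8,0,0,0,0],[0,0,2,0,0,0,0],[0,0,4,0,0,0,0],[0.8,-3,0,0,0,0,0],[1.1,-4,0,0,0,0,0],[1.2,-4,0,0,0,0,0],[1.2,-4,0,0,0,0,0],[1.2,-2.2,0,0,0,0,0],[0,0,0,0,0,0,0],[0,0,0,0,0,0,0]]])

```text
time_s: 4.28
position: [0.6212, -0.0169, 0.2351]
tool_rot: [-0.0, 0.207, 0.978, 0.0]
force: [-0.3, 0.6, -0.3]
width: -0.0002
finger_force: 0.0
```

```bash
python3 - <<'E'
from h import *
s=state();print({k:np.round(s[k],4).tolist() for k in('time_s','position','tool_rot','force')})
im=save('wrist','w2.png');m=camera_model('wrist')
t=save('top','t2.png');cv2.imwrite('pics/c2.png',np.vstack([cv2.resize(t[185:275,215:340,::-1],None,fx=4,fy=4),]))
# hole estimate from w1: use pose then (re-derive by TCP shift, pure translation)
R=np.array(m['R']);c0=np.array([.50622565,.18235415,.35417538]);K=np.array(m['intrinsics'])
d=R.T@np.linalg.inv(K)@[86.5,267,1];print('hole',c0+d*(.042-c0[2])/d[2])
th=np.r_[np.arange(1.15,0.05,-.06),0]
H=np.array([.6612,-.0137]);u=np.array([.9957,.0924])
jx=-.147*np.cos(th)+.01*np.sin(th)+.011
P=np.c_[H+jx[:,None]*u,.044+.147*np.sin(th)+.01*np.cos(th)]
print(P[0],P[-1]);print((np.diff(P,axis=0)*100).round(1).tolist())
E
```

```text
{'time_s': 4.275, 'position': [0.6212, -0.0169, 0.2351], 'tool_rot': [-0.0003, 0.2072, 0.9783, 0.0004], 'force': [-0.3099, 0.5569, -0.3011]}
hole [ 0.53232242 -0.02319824  0.042     ]
[ 0.62145164 -0.01738861  0.18226117] [ 0.5257848 -0.0262664  0.054    ]
[[-0.8, -0.1, -0.3], [-0.8, -0.1, -0.4], [-0.8, -0.1, -0.4], [-0.7, -0.1, -0.5], [-0.7, -0.1, -0.5], [-0.7, -0.1, -0.6], [-0.6, -0.1, -0.6], [-0.6, -0.1, -0.6], [-0.6, -0.1, -0.7], [-0.5, -0.0, -0.7], [-0.5, -0.0, -0.7], [-0.4, -0.0, -0.8], [-0.4, -0.0, -0.8], [-0.3, -0.0, -0.8], [-0.3, -0.0, -0.8], [-0.2, -0.0, -0.8], [-0.2, -0.0, -0.9], [-0.1, -0.0, -0.9], [-0.1, -0.0, -1.0]]
```

View pics/w2.png

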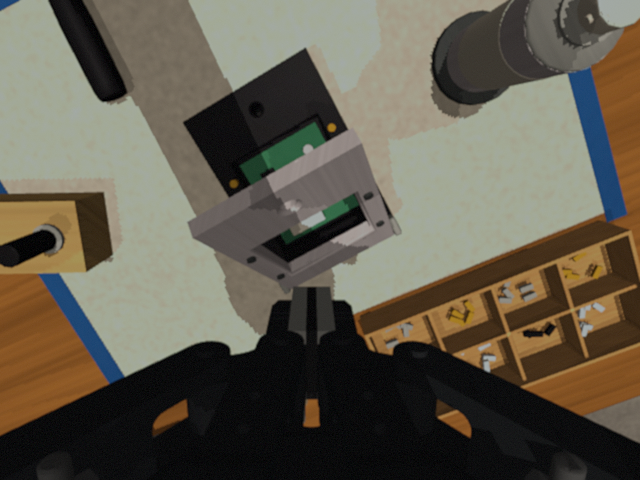

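The view shows the fingertip (311,290) behind the lid's outer face, the lid at about 0.95 rad, the base hole at (257,109), and the pin in the rest at left. I'll descend and sweep the arc.

send_rows(targets=[[[0,0,-2.6,0,0,0,0],[0,0,-2.7,0,0,0,0],[-0.8,-0.1,-0.3,0,0,0,0],[-0.8,-0.1,-0.4,0,0,0,0],[-0.8,-0.1,-0.4,0,0,0,0],[-0.7,-0.1,-0.5,0,0,0,0],[-0.7,-0.1,-0.5,0,0,0,0],[-0.7,-0.1,-0.6,0,0,0,0],[-0.6,-0.1,-0.6,0,0,0,0],[-0.6,0,-0.6,0,0,0,0],[-0.6,0,-0.7,0,0,0,0],[-0.5,0,-0.7,0,0,0,0],[-0.5,0,-0.7,0,0,0,0],[0,0,0,0,0,0,0]]])

```text
time_s: 6.12
position: [0.5474, -0.0251, 0.1215]
tool_rot: [-0.001, 0.208, 0.978, -0.0]
force: [0.5, 1.2, 0.6]
width: -0.0002
finger_force: 0.0
```

send_rows(targets=[[[-0.4,0,-0.8,0,0,0,0],[-0.4,0,-0.8,0,0,0,0],[-0.3,0,-0.8,0,0,0,0],[-0.3,0,-0.8,0,0,0,0],[-0.2,0,-0.8,0,0,0,0],[-0.2,0,-0.9,0,0,0,0],[-0.1,0,-0.9,0,0,0,0],[0,0,-0.8,0,0,0,0],[0,0,-0.2,0,0,0,0],[0,0,0,0,0,0,0],[0,0,0,0,0,0,0]]])

```text
time_s: 7.5
position: [0.5289, -0.0253, 0.0542]
tool_rot: [-0.001, 0.208, 0.978, -0.0]
force: [-2.5, -0.7, 3.6]
width: 0.0001
finger_force: 1.7
```

The lid is at about 0.01–0.03 rad, pressed with 4 N. Now I'll lift, move between the jig and the rest, and look at both from one camera pose.

send_rows(targets=[[[0,0,2,0,0,0,0],[0,0,5,0,0,0,0],[0,-5,5,0,0,0,4.5],[0,-5,0,0,0,0,4.5],[0,0,0,0,0,0,4.5],[0,0,0,0,0,0,4.5],[0,0,0,0,0,0,4.5]]])

```text
time_s: 8.38
position: [0.5296, -0.1178, 0.168]
tool_rot: [-0.0, 0.207, 0.978, 0.0]
force: [-0.2, -0.5, 0.4]
width: 0.0453
finger_force: 0.0
```

```bash
python3 - <<'E'
from h import *
s=state();print({k:np.round(s[k],4).tolist() for k in('time_s','position','force','width')})
m=camera_model('wrist');save('wrist','w3.png')
for X in([.5303,-.0245,.054],[.5545,-.2213,.1],[.5545,-.2213,.054]):print(proj(m,X).round(1))
np.savez('m3.npz',**{k:np.array(m[k]) for k in('intrinsics','R','t')})
E
```

```text
{'time_s': 8.375, 'position': [0.5296, -0.1178, 0.168], 'force': [-0.2335, -0.5184, 0.3886], 'width': 0.0453}
[451.1 174.7]
[162.6 363.3]
[186.1 326. ]
```

View pics/w3.png

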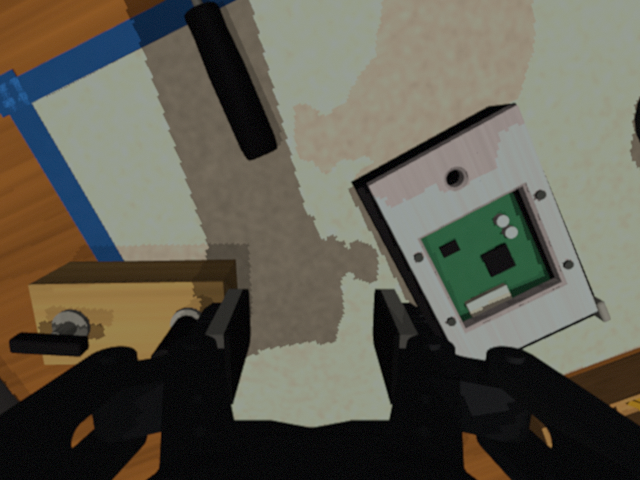

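The view shows the lid lying shut with its hole at (456,177), the pin's collar at (187,315) partly behind a finger, and the T spare at (60,335). I'll move above the pin and check.

send_rows(targets=[[[0.8,-3.4,0,0,0,0,4.5],[0.8,-3.4,0,0,0,0,4.5],[0.9,-3.6,0,0,0,0,4.5],[0,0,-4,0,0,0,4.5],[0,0,0,0,0,0,4.5],[0,0,0,0,0,0,4.5]]])

```text
time_s: 9.18
position: [0.5552, -0.2225, 0.1291]
tool_rot: [0.0, 0.207, 0.978, 0.0]
force: [0.0, -0.5, 0.1]
width: 0.0451
finger_force: 0.0
```

```bash
python3 - <<'E'
from h import *
s=state();print({k:np.round(s[k],4).tolist() for k in('time_s','position','force','width')})
m=camera_model('wrist');save('wrist','w4.png')
for X in([.5545,-.2213,.1],[.5545,-.2213,.054],s['position']):print(proj(m,X).round(1))
m3=dict(np.load('m3.npz'));print('lidhole',atz(m3,(456,177),.054),atz(m3,(456,177),.058))
np.savez('m4.npz',**{k:np.array(m[k]) for k in('intrinsics','R','t')})
E
```

```text
{'time_s': 9.175, 'position': [0.5552, -0.2225, 0.1291], 'force': [0.0435, -0.4933, 0.0975], 'width': 0.0451}
[313.1 278.8]
[312.7 249. ]
[311.3 309.3]
lidhole [ 0.53286789 -0.02219383  0.054     ] [ 0.53188413 -0.02327167  0.058     ]
```

View pics/w4.png

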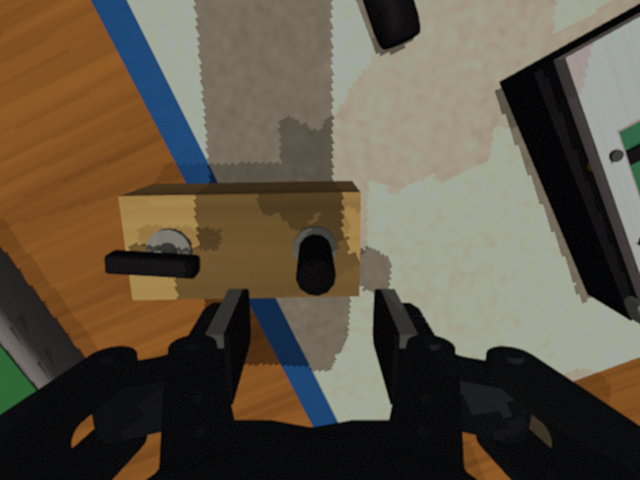

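Handle top is at (316.5,277) and the collar at (315,245), both within 2 mm of prediction. Descend and grasp.

send_rows(targets=[[[-0.15,0.3,-2,0,0,0,4.5],[0,0,-2.5,0,0,0,4.5],[0,0,-2,0,0,0,4.5],[0,0,0,0,0,0,4.5],[0,0,0,0,0,0,1.2],[0,0,0,0,0,0,1.2],[0,0,0,0,0,0,1.2],[0,0,0,0,0,0,1.2],[0,0,0,0,0,0,1.2]]])

```text
time_s: 10.35
position: [0.5542, -0.2207, 0.0652]
tool_rot: [0.001, 0.208, 0.978, 0.0]
force: [-1.0, 0.9, 7.5]
width: 0.0165
finger_force: 58.4
```

send_rows(targets=[[[0,0,1,0,0,0,1.2],[0,0,2,0,0,0,1.2],[0,0,3,0,0,0,1.2],[0,0,3,0,0,0,1.2],[-0.4,4,0,0,0,0,1.2],[-0.4,4,0,0,0,0,1.2],[-0.5,4,0,0,0,0,1.2],[-0.5,4,0,0,0,0,1.2],[-0.4,3.6,0,0,0,0,1.2],[0,0,0,0,0,0,1.2],[0,0,0,0,0,0,1.2],[0,0,0,0,0,0,1.2]]])

```text
time_s: 11.85
position: [0.531, -0.0261, 0.1537]
tool_rot: [0.0, 0.209, 0.978, -0.0]
force: [-0.1, -0.3, 0.3]
width: 0.0163
finger_force: 58.7
```

```bash
python3 - <<'E'
from h import *
s=state();p=np.array(s['position']);print({k:np.round(s[k],4).tolist() for k in('time_s','position','force','width')})
m=camera_model('wrist');w=save('wrist','w5.png')
mt=camera_model('top');ms=camera_model('side')
t=save('top','t5.png');sd=save('side','s5.png')
print('lidhole pred w',proj(m,[.5319,-.0233,.058]),'tip',proj(m,p-[0,0,.059]),'grasp',proj(m,p+[0,0,.019]))
a=cv2.resize(w[130:370,190:430,::-1],(480,480),interpolation=cv2.INTER_CUBIC)
b=cv2.resize(sd[200:300,290:370,::-1],None,fx=4,fy=4,interpolation=cv2.INTER_CUBIC)
o=np.zeros((480,800,3),np.uint8);o[:,:480]=a;o[:400,480:]=b;cv2.imwrite('pics/c5.png',o)
np.savez('m5.npz',**{k:np.array(m[k]) for k in('intrinsics','R','t')})
print('side lidhole',proj(ms,[.531,-.0245,.058]),'tip',proj(ms,p-[0,0,.059]))
E
```

```text
{'time_s': 11.85, 'position': [0.531, -0.0261, 0.1537], 'force': [-0.124, -0.277, 0.3072], 'width': 0.0163}
lidhole pred w [316.34501235 240.35032896] tip [311.29194656 260.08032505] grasp [311.09648833 333.97034741]
side lidhole [302.1050376  268.97835063] tip [301.5544984  257.12138937]
```

View pics/c5.png

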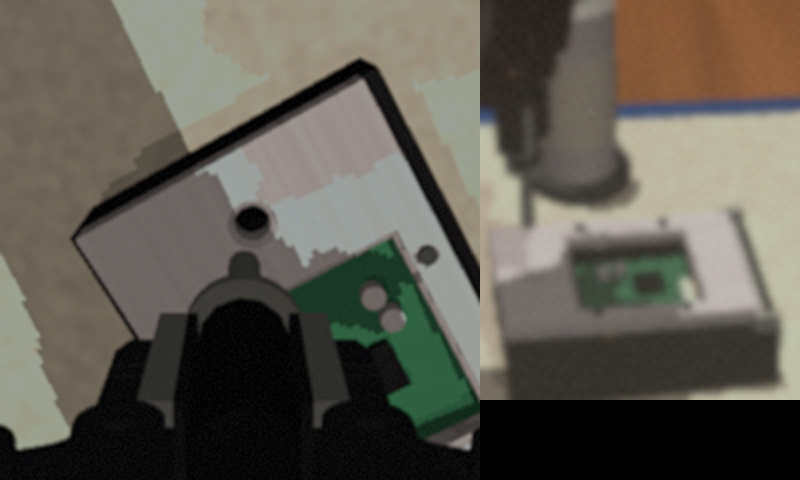

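The crop shows the lid hole at (315.5,240) and the tip at about (311.5,259.5). The pin axis therefore coincides with the TCP axis, and a shift of about (+0.1,+0.3) cm is needed. Shift and descend in steps.

send_rows(targets=[[[0.1,0.3,0,0,0,0,1.2],[0,0,-1.5,0,0,0,1.2],[0,0,-1.5,0,0,0,1.2],[0,0,0,0,0,0,1.2],[0,0,-0.4,0,0,0,1.2],[0,0,-0.4,0,0,0,1.2],[0,0,-0.4,0,0,0,1.2],[0,0,0,0,0,0,1.2],[0,0,0,0,0,0,1.2]]])

```text
time_s: 13.12
position: [0.532, -0.022, 0.1115]
tool_rot: [0.0, 0.208, 0.978, -0.0]
force: [1.3, -1.8, -1.1]
width: 0.0163
finger_force: 58.7
```

send_rows(targets=[[[0,-0.1,-0.4,0,0,0,1.2],[0,0,-0.5,0,0,0,1.2],[0,0,-0.5,0,0,0,1.2],[0,0,0,0,0,0,1.2],[0,0,0,0,0,0,1.2]]])

```text
time_s: 13.75
position: [0.5317, -0.0227, 0.0973]
tool_rot: [-0.0, 0.208, 0.978, -0.0]
force: [-1.3, -2.4, -2.0]
width: 0.0164
finger_force: 59.0
```

send_rows(targets=[[[0,0,-0.8,0,0,0,1.2],[0,0,-0.8,0,0,0,1.2],[0,0,-0.6,0,0,0,1.2],[0,0,-0.3,0,0,0,1.2],[0,0,0,0,0,0,1.2],[0,0,0,0,0,0,1.2]]])

```text
time_s: 14.5
position: [0.5317, -0.0228, 0.0722]
tool_rot: [-0.0, 0.208, 0.978, -0.0]
force: [-0.1, -4.7, -1.5]
width: 0.0161
finger_force: 58.9
```

send_rows(targets=[[[0,-0.05,-0.3,0,0,0,1.2],[0,0,-0.2,0,0,0,1.2],[0,0,0,0,0,0,1.2],[0,0,0,0,0,0,1.2]]])

```text
time_s: 15.0
position: [0.5316, -0.0229, 0.069]
tool_rot: [-0.0, 0.208, 0.978, 0.0]
force: [-6.1, -3.3, 14.5]
width: 0.016
finger_force: 60.9
```

send_rows(targets=[[[0.05,0,-0.15,0,0,0,1.2],[0,0,0,0,0,0,1.2],[0,0,0,0,0,0,1.2],[0,0,0,0,0,0,1.2],[0,0,0,0,0,0,1.2]]])

```text
time_s: 15.62
position: [0.5318, -0.0229, 0.0688]
tool_rot: [-0.001, 0.208, 0.978, 0.0]
force: [-9.1, -2.4, 26.7]
width: 0.0167
finger_force: 62.2
```

```bash
python3 - <<'E'
from h import *
s=state();print({k:np.round(s[k],4).tolist() for k in('time_s','position','force','torque','width')})
w=save('wrist','w6.png');sd=save('side','s6.png')
b=cv2.resize(sd[200:310,270:380,::-1],(480,480),interpolation=cv2.INTER_CUBIC)
o=np.hstack([cv2.resize(w[130:370,240:400,::-1],(320,480)),b]);cv2.imwrite('pics/c6.png',o)
E
```

```text
{'time_s': 15.625, 'position': [0.5318, -0.0229, 0.0688], 'force': [-9.1382, -2.371, 26.7174], 'torque': [-0.8141, 2.1401, 0.0079], 'width': 0.0167}
```

View pics/c6.png

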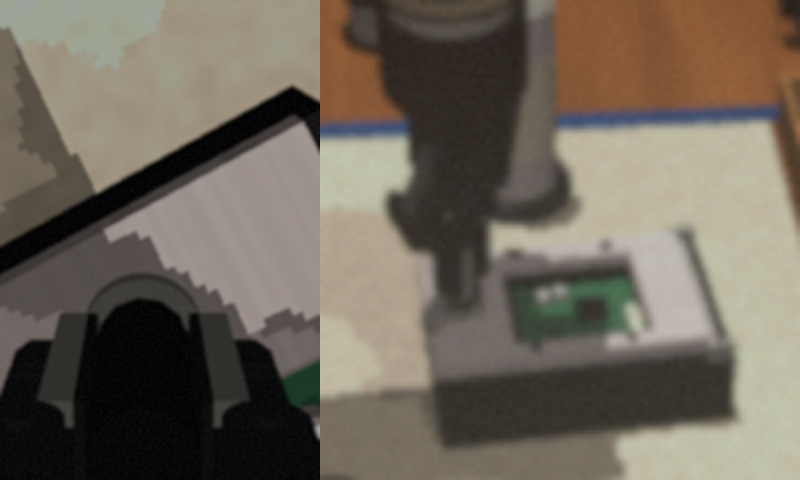

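The collar sits on the shut lid, at the expected height (TCP 0.0688 m) and with a 27 N push. Handing in.

```bash
python3 -c "from workcell import close_job;print(close_job())"
```

```text
the job is handed in; nothing more can be done
None
```

The job is handed in at about 15.7 s, but no verdict came back: the cap was pressed to its stop and released, the lid was closed gently, and the round-handled pin was seated with its collar on the lid, still pressed down with about 27 N.

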